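Post the mis-drilled plate through the sprung flap of the reject box

ROBOT

A 6-joint arm with a two-finger parallel gripper is mounted at the origin on the work surface. World frame = base frame: x ahead of the robot, y to its left, z up, the work surface at z = 0. Lengths are in mm, angles in rad, forces in N, time in s.
With the tool pointing down it reaches from about 350 to 725 mm from the base axis. Payload 6 kg.
Tool frame: the origin (TCP) lies at the very end of the fingers, on their centre line; the grasp point (between the pads) lies 19 mm behind it; z points along the fingers, y is the direction in which the jaws open and shut (so a half turn about z gives the same grasp; the last joint's range is limited). The gripper opens to 85 mm and grips with 20 to 120 N. Pads are 22 mm wide; open, the fingers measure 114 mm over their backs; the gripper's body (76 mm by 85 mm) begins 54 mm behind the grasp point. The pads swing forward as they close: fully open they stand 13 mm farther back than shut.
Start: joints at [-0.86, 0.04, 0.085, 0, -1.615, -0.334], TCP at [220.775, -557.882, 231.261] pointing down, gripper open.
Joint ranges: [-2.56, 2.56], [-1.29, 2.01], [-1.08, 1.49], [-3.29, 1.98], [-2.81, -0.18], [-2.99, 2.99]. Speed limits (rad/s): [2.57, 2.57, 3.01, 3.14, 3.14, 3.14].

INTERFACE

Orientations are given as a unit quaternion [x, y, z, w].
In Python, from plant import telemetry, optics, close_job, spotter gives the robot as it stands. The module is installed in compiled form; this text tells all that it offers.
- The arm moves only by the tool drive_tool, never from a script. Its argument "series" is a list of rows, each a list of 7 numbers: the shift along the tool's x, y, z in mm, then the turn, a rotation vector about the tool's x, y, z in rad, then the opening in per cent of the stroke, from 0 (shut) to 100 (fully open). In form: [[tx, ty, tz, wx, wy, wz, fingers], ...]. A call has 1 to 20 rows; each row is the pose to reach, as a shift and turn from the pose measured when the call began, along the tool's axes at that moment; what a row does not reach only later rows make up. A row lasts 1/10 s, in which the tool goes at most 50 mm and 8.59 degrees, less where a joint would pass 70% of its speed; a pose out of reach is approached as far as the arm can. A call with a gripper value outside its range is refused whole. The fingers move at their own pace and stop on an object; "squeeze" is the grip in N (left out, the last holds). Time passes only in rows, so rows that repeat a pose let the fingers close. It gives the time, the measured TCP pose, the force and the opening at its end, in the units of the state.
- telemetry.state(): the state, without advancing time (a new reading comes with each control period).
- optics.read_camera(name): name is "side" or "top"; returns the picture (384x512x3 uint8, red, green, blue); there is no depth.
- optics.camera_params(name): a dict with "fx", "fy", "cx", "cy" (pixels), "world_from_camera" (4x4, takes a point from camera to world coordinates). Camera axes: x right, y up, looking along -z (the intrinsics and any distortion apply to the point x, -y, -z); pixel columns grow to the right and rows downward; lengths in mm; the calibration is good to about 2 mm. A picture is of the moment at which its call begins. camera_params takes no time and is no camera call.
- close_job(): hands the job in, once; it reports no verdict.
Trained networks look in the newest picture that a camera, given by its name, has taken for a name from the list of things; names that differ only in an ending like _2 or _b are one class to them, and where a whole thing is asked for, a point or a joint stands for the part that bears it (a point fixed in the world has none). Each returns a list of dicts, best first, with "conf" (0 to 1); they miss things now and then, are a little off and sometimes report something else, mostly with a low value. They report only what shows in the picture. A call takes as long as a camera call.
- spotter.look_for(thing, camera): "uv" ([column, row] in pixels, amid what is visible of it).
The state is a dict: "time": time; "q": joint angles; "qd": joint speeds; "tau": joint torques, N m; "position": TCP position; "ee_rot": TCP orientation; "contact_force": force on the tool from outside, world axes, zero at the start; "torque": the same for the moment, N m; "width": opening from 0.0 (shut) to 1.0 (fully open).
Only numpy, scipy, OpenCV 4.12 (cv2) and the standard library are available. Lean on these libraries where they do the work, as an engineer would, in place of code of your own. Each camera call takes 0.05 s, during which the arm holds its last target.

TASK

The drilled steel plate standing in the bench vice (already slackened) is a reject. Draw it up out of the jaws and post it endways through the sprung flap in the sloping top of the reject box: push the flap open with it, keep hold of it until more than half of it is through, then let it go into the box and draw back so that the flap swings fully shut. Leave the other loose things on the bench where they are.

Things in the scene. Friction and masses are not known exactly. Their poses are not given: they have to be found in the camera images.
- plate: the reject: bare steel plate 110 mm long, 60 mm wide, 6 mm thick, about 0.31 kg, with a crooked row of four 8 mm holes near its upper end. Stands on end in the vice. Origin: centre of the lower end; z along the 110 mm length towards the upper end, y along the 60 mm width, x through the 6 mm thickness. The two faces are alike for this job. About 55 mm of it stands clear above the jaws.
- plate_mid (a point): the middle of the plate (55 mm up its z axis, at half thickness)
- vise: dark blue bench vice with 125 mm wide jaws, fixed to the bench; origin on the bench under the middle of the jaw gap. Jaw tops (with aluminium jaw covers) at z = 165 mm. The gap between the jaws is 8 mm wide along the vice's x, so the 6 mm plate is loose in it; the plate stands on the slide bar at z = 110 mm. The vice's screw and handle point along its -x, to 0.2 m from the origin; its body reaches 0.14 m along +x.
- reject_box: grey sheet-steel box fixed to the bench, 220 mm deep (x), 260 mm wide (y); origin on the bench at the middle of its footprint. Its front (-x side) is 130 mm high, its back 233 mm: the top slopes up towards +x at 25 degrees (0.436 rad). Walls 4 mm; inner floor at 8 mm (rubber mat).
- mouth (a point): centre of the letter opening, in the outer surface of the sloping top, 181 mm above the bench at the box origin's x and y (axes as the box's). The opening is 160 mm along the box's y and 125 mm along the slope, of which the hinge covers the uppermost 12 mm, so fingers that reach in have 113 mm along the slope. Framed by a 3 mm high aluminium rim.
- flap (a joint): angle of the aluminium flap closing the opening, 6 mm under the outer surface: 0 shut, grows as it swings down into the box, stop at 1.4 rad. Hinged along the box's y at the upper (+x) edge, 55 mm up the slope from the mouth; 123 mm long from pin to free edge. A spring shuts it: 2 N at the free edge to start, about 4 N well open.
- hammer: bystander: hammer with a wooden handle, 260 mm, lying on the bench; origin under the middle of its length
- square: bystander: engineer's square, 100 mm stock along its x and 120 mm blade, lying flat; origin under the middle of the stock
- blank: bystander: undrilled steel plate 110 x 60 x 6 mm lying flat on the bench; origin under its middle
- punch: bystander: steel centre punch, 118 mm long, 14 mm thick, lying; origin under its middle
- file: bystander: flat file with wooden handle, 325 mm long along its x, lying at the right side of the bench; origin under the rear part of the blade
- oiler: bystander: steel oil can with a spout, 68 mm diameter, 155 mm high, standing on the bench; origin under its centre
- brush: bystander: bench brush with wooden handle, 240 mm, lying at the left side; origin under its middle

How it is judged (in metres and radians):
On the way, in this order (a step that is already met when the one before it is completed fails the run):
1. the plate is held in the fingers with its lower end clear above the vice jaws (contact force between the fingers and plate above 1 N and height (world z) of plate_mid above 0.225 m), for 0.1 s.
2. still held in the fingers, the plate has pushed the flap open (over 0.35 rad) and its middle is through the opening (contact force between the fingers and plate above 0.5 N and value of joint flap above 0.35 rad and x of plate_mid in the frame of reject_box between -0.09 and 0.09 m and y of plate_mid in the frame of reject_box between -0.1 and 0.1 m and z of plate_mid in the frame of reject_box below 0.178 m), for 0.1 s.
At the end, for the whole second after the job is handed in: the plate lies or leans at rest inside the reject box, wherever it fell (its middle within the box walls and less than 115 mm above the bench), and the flap is shut (within 0.05 rad) (value of joint flap below 0.05 rad and x of plate_mid in the frame of reject_box between -0.107 and 0.107 m and y of plate_mid in the frame of reject_box between -0.127 and 0.127 m and z of plate_mid in the frame of reject_box below 0.115 m and linear speed of plate below 0.03 m/s); the robot touches nothing.
It fails at once if another loose thing on the bench is shifted by more than 30 mm (distance of any of hammer, square, blank, punch, file, oiler, brush from where it was at the start of the episode above 0.03 m).
It also fails if it takes over 48 s, if anything falls off the work surface, if the arm or the gripper's body presses on something with over 40 N, if the wrist force passes 120 N, or if a joint passes its speed limit or range.

## Working session

There is one attempt and no reset: what is moved stays moved. The work goes in short steps, Python scripts to look and compute and a tool call to move; the robot and the scene stay as the last step left them, time stands still between calls to the robot, and variables do not carry over. Pictures are saved under pics/ and viewed, and the job is handed in when it is done.

Besides the shell and the picture viewer there is one more tool, called after "Request:" by a JSON object that holds its "fn" and its "kwargs". drive_tool: Moves the arm, as the interface text tells. Its arguments: {"type":"object","properties":{"series":{"type":"array","items":{"type":"array","items":{"type":"number"}}},"squeeze":{"type":"number"}},"required":["series"]}

```bash
mkdir -p pics; ls
python3 - <<'E'
from plant import telemetry, optics, spotter
import cv2
print(telemetry.state())
for c in("side","top"):
    im=optics.read_camera(c); cv2.imwrite(f"pics/{c}0.png",im[:,:,::-1])
    print(optics.camera_params(c))
    for t in("plate","vise","reject_box","flap","blank","oiler"):
        print(c,t,[(round(d["conf"],2),[round(v) for v in d["uv"]]) for d in spotter.look_for(t,c)][:3])
E
```

```text
pics
{'time': 0.0, 'q': array([-8.60302922e-01,  4.07948537e-02,  8.37978822e-02, -4.65422219e-04,
       -1.61549928e+00, -3.33709019e-01]), 'qd': array([-0.00055124,  0.00039602,  0.0004982 , -0.00205276, -0.00155239,
       -0.00205233]), 'tau': array([-9.72639209e-04, -3.68195379e+01,  3.47408223e+01,  6.93258315e+00,
       -5.37739776e-03, -1.18074749e-05]), 'position': array([ 220.71744744, -557.56981491,  230.28101535]), 'ee_rot': array([-1.87289727e-01,  9.82304322e-01,  8.52666355e-04, -2.22364360e-04]), 'contact_force': array([ 0.23326073, -0.02781558, -0.03606995]), 'torque': array([-0.04371136, -0.01658441, -0.00548802]), 'width': 1.0011225578093341}
{'fx': 421.80461911864774, 'fy': 421.80461911864774, 'cx': 257.9270697033904, 'cy': 189.92883482940192, 'world_from_camera': array([[-7.32376923e-01,  3.09660445e-01, -6.06411124e-01,
        -2.33115046e+02],
       [-6.80804228e-01, -3.47917800e-01,  6.44560942e-01,
         8.32157431e+02],
       [-1.13861959e-02,  8.84908817e-01,  4.65625108e-01,
         7.36413128e+02],
       [ 0.00000000e+00,  0.00000000e+00,  0.00000000e+00,
         1.00000000e+00]])}
side plate [(0.67, [306, 142])]
side vise []
side reject_box [(0.76, [165, 227])]
side flap [(0.6, [166, 204])]
side blank []
side oiler [(0.97, [226, 197])]
{'fx': 444.1896725722957, 'fy': 444.1896725722957, 'cx': 248.36750583512514, 'cy': 190.2089889239023, 'world_from_camera': array([[-2.69479092e-02,  9.94049044e-01, -1.05547661e-01,
         3.77890976e+02],
       [-9.99561724e-01, -2.55008997e-02,  1.50354220e-02,
         1.71793399e+01],
       [ 1.22543866e-02,  1.05906576e-01,  9.94300572e-01,
         1.61064479e+03],
       [ 0.00000000e+00,  0.00000000e+00,  0.00000000e+00,
         1.00000000e+00]])}
top plate []
top vise [(0.91, [324, 170]), (0.61, [246, 143])]
top reject_box []
top flap [(0.62, [161, 164])]
top blank [(0.76, [156, 269])]
top oiler []
```

View pics/side0.png

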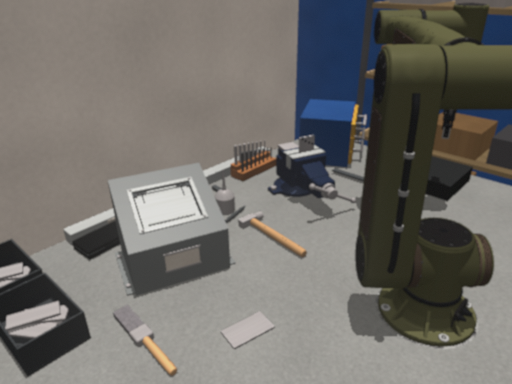

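View pics/top0.png

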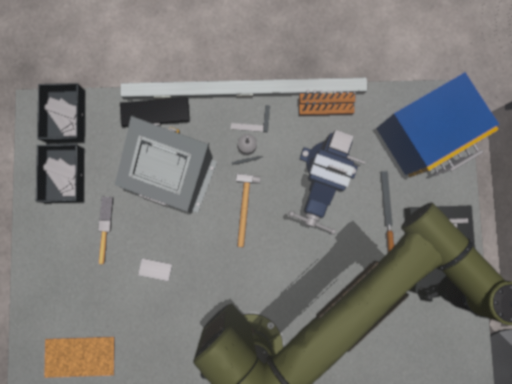

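Run:
```python
import cv2
a=cv2.imread("pics/top0.png");cv2.imwrite("pics/topc.png",cv2.resize(a[100:220,260:400],None,fx=5,fy=5,interpolation=2))
cv2.imwrite("pics/topb.png",cv2.resize(a[110:230,90:230],None,fx=5,fy=5,interpolation=2))
a=cv2.imread("pics/side0.png");cv2.imwrite("pics/sidec.png",cv2.resize(a[90:210,240:380],None,fx=5,fy=5,interpolation=2))
cv2.imwrite("pics/sideb.png",cv2.resize(a[140:300,90:260],None,fx=4.5,fy=3.75,interpolation=2))
```

```text
(no output)
```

View pics/topc.png

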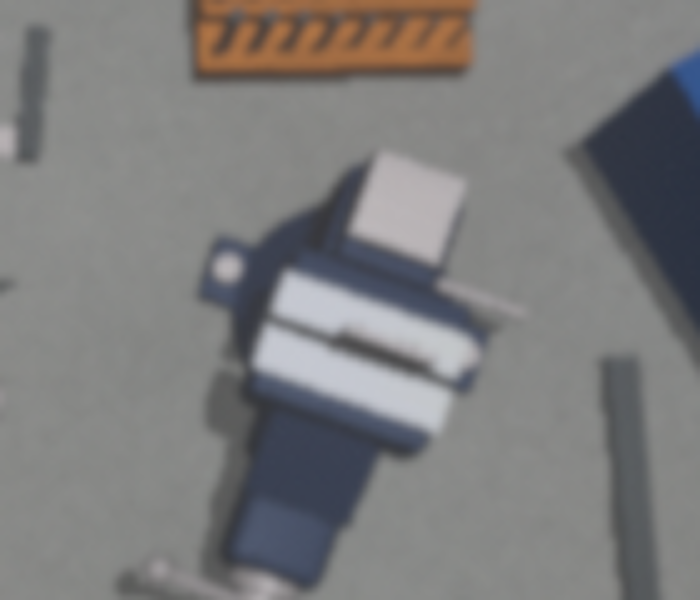

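View pics/topb.png

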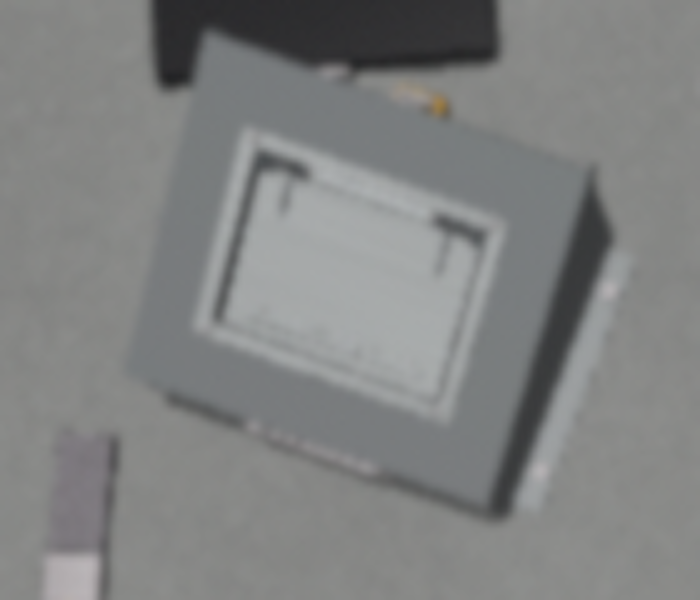

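View pics/sidec.png

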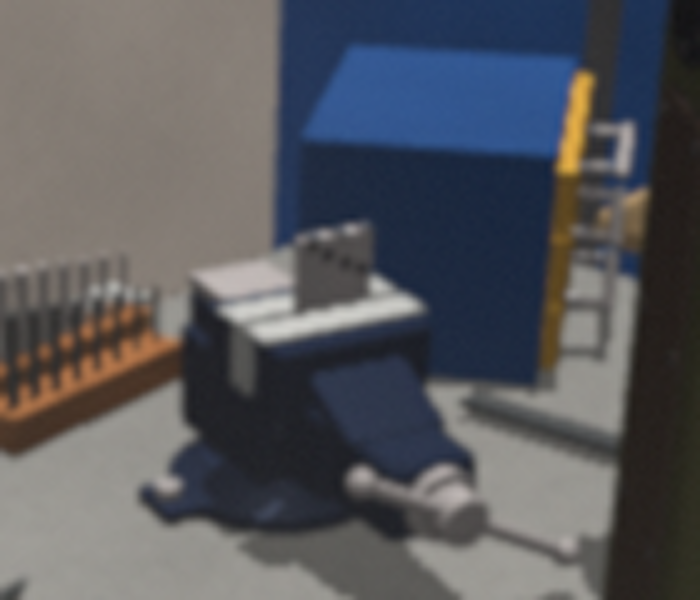

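View pics/sideb.png

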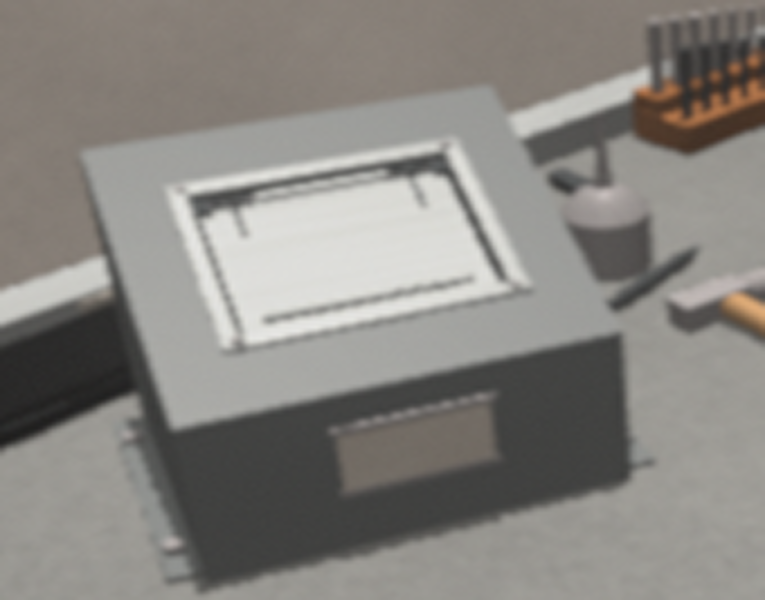

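```bash
cat > h.py <<'E'
import numpy as np
from plant import optics
from scipy.optimize import least_squares
P={c:optics.camera_params(c) for c in("side","top")}
def proj(c,X):
    p=P[c];M=np.linalg.inv(p["world_from_camera"]);X=np.atleast_2d(X)
    x=X@M[:3,:3].T+M[:3,3]
    return np.c_[p["cx"]+p["fx"]*x[:,0]/-x[:,2],p["cy"]+p["fy"]*-x[:,1]/-x[:,2]]
def ray(c,uv,z):
    p=P[c];W=p["world_from_camera"]
    d=W[:3,:3]@np.array([(uv[0]-p["cx"])/p["fx"],-(uv[1]-p["cy"])/p["fy"],-1.])
    o=W[:3,3];return o+d*(z-o[2])/d[2]
def place(s,L):
    x,y,a=s;L=np.atleast_2d(L).astype(float)
    return np.c_[x+np.cos(a)*L[:,0]-np.sin(a)*L[:,1],y+np.sin(a)*L[:,0]+np.cos(a)*L[:,1],L[:,2]]
E
python3 - <<'E'
from h import *
L=np.array([[-110,130,130],[-110,-130,130],[110,-130,233],[110,130,233]])
t=np.array([(130,372),(498,518),(595,165),(205,28)])/5.+[90,110]
s=np.array([(178,430),(620,335),(490,88),(82,150)])/[4.5,3.75]+[90,140]
for cs in (("top","side"),("top",),("side",)):
    f=lambda v:np.concatenate([(proj(c,place(v,L))-{"top":t,"side":s}[c]).ravel() for c in cs])
    r=least_squares(f,[530,270,-.37]);print(cs,r.x.round(3),r.fun.round(1))
    if len(cs)==2: b=r.x
m=place(b,[[0,0,181]])
print("mouth",m,proj("top",m),proj("side",m))
# vise jaw corners in top
for uv in [(290,268),(478,340),(440,432),(252,360),(270,318),(465,388)]:
    print("jaw",ray("top",np.array(uv)/5.+[260,100],165).round(1))
# jaw covers side
for uv in [(345,325),(455,358),(397,340)]: print("ptop",ray("top",np.array(uv)/5.+[260,100],220).round(1))
for uv in [(297,238),(373,224)]: print("ptop side",ray("side",np.array(uv)/5.+[240,90],220).round(1))
for uv in [(297,312),(373,292)]: print("pbot side",ray("side",np.array(uv)/5.+[240,90],165).round(1))
E
```

```text
('top', 'side') [ 6.18437e+02  2.79909e+02 -3.73000e-01] [-1.3  0.8 -2.  -2.  -0.7  1.1  0.2  0.9 -0.2 -0.9  1.4 -2.   0.5 -1.8
 -0.1 -0.6]
('top',) [ 6.18996e+02  2.76848e+02 -3.68000e-01] [-0.3  0.8 -0.8 -2.3  0.1  0.6  0.9  0.8]
('side',) [ 6.14518e+02  2.84026e+02 -3.78000e-01] [-1.1  0.4  1.2 -0.6  0.6 -1.  -0.6  0.2]
mouth [[618.43684465 279.90868249 181.        ]] [[160.13640087 165.27237267]] [[167.90942751 203.2289349 ]]
jaw [ 647.2 -238.3  165. ]
jaw [ 596.  -360.5  165. ]
jaw [ 535.5 -332.3  165. ]
jaw [ 586.4 -210.5  165. ]
jaw [ 614.1 -223.6  165. ]
jaw [ 564.3 -350.2  165. ]
ptop [ 599.4 -262.   220. ]
ptop [ 576.5 -330.9  220. ]
ptop [ 589.  -294.6  220. ]
ptop side [ 595.6 -259.6  220. ]
ptop side [ 572.7 -316.   220. ]
pbot side [ 594.5 -261.2  165. ]
pbot side [ 576.6 -326.   165. ]
```

```bash
cat >> h.py <<'E'
from scipy.spatial.transform import Rotation as R
def toolR(yaw,tilt,sign=1):
    # z down tilted toward box +x by tilt; tool y along box x (sign)
    B=R.from_euler('z',yaw).as_matrix()
    z=B@np.array([np.sin(tilt),0,-np.cos(tilt)]); y=sign*B@np.array([np.cos(tilt),0,np.sin(tilt)])
    return R.from_matrix(np.c_[np.cross(y,z),y,z])
def rel(p,Rt):
    from plant import telemetry
    s=telemetry.state();R0=R.from_quat(s["ee_rot"])
    print("t",round(s["time"],2),"pos",s["position"].round(1),"q",s["q"].round(2),"F",s["contact_force"].round(1),"w",round(s["width"],3))
    print("shift",R0.inv().apply(np.array(p)-s["position"]).round(1),"turn",(R0.inv()*Rt).as_rotvec().round(3))
E
python3 - <<'E'
from h import *
for sg in(1,-1): rel([586,-292,255],toolR(-.38,0,sg))
E
```

```text
t 0.7 pos [ 220.8 -557.9  231.3] q [-0.86  0.04  0.08  0.   -1.62 -0.33] F [ 0.2 -0.1  0.6] w 1.001
shift [-437.4  112.8  -23.7] turn [-0.    -0.     2.328]
t 0.7 pos [ 220.8 -557.9  231.3] q [-0.86  0.04  0.08  0.   -1.62 -0.33] F [ 0.2 -0.1  0.6] w 1.001
shift [-437.4  112.8  -23.7] turn [ 0.    -0.    -0.814]
```

Request:
{"fn": "drive_tool", "kwargs": {"series": [[-20, 5, -15, 0, 0, -0.04, 100], [-55, 14, -24, 0, 0, -0.1, 100], [-95, 24, -24, 0, 0, -0.18, 100], [-135, 35, -24, 0, 0, -0.26, 100], [-175, 45, -24, 0, 0, -0.34, 100], [-215, 55, -24, 0, 0, -0.42, 100], [-255, 66, -24, 0, 0, -0.5, 100], [-295, 76, -24, 0, 0, -0.58, 100], [-335, 86, -24, 0, 0, -0.66, 100], [-375, 97, -24, 0, 0, -0.74, 100], [-410, 106, -24, 0, 0, -0.79, 100], [-430, 111, -24, 0, 0, -0.814, 100], [-437, 113, -24, 0, 0, -0.814, 100], [-437, 113, -24, 0, 0, -0.814, 100], [-437, 113, -24, 0, 0, -0.814, 100]]}}

```text
time: 2.2
position: [584.9, -292.8, 255.6]
ee_rot: [-0.56, 0.828, -0.0, -0.0]
contact_force: [-0.0, -0.4, 0.2]
width: 1.002
```

Run:
```python
from h import *
import cv2
rel([586,-292,189],toolR(-.38,0,-1))
for c,(a,b) in {"side":(90,240),"top":(100,260)}.items():
    im=optics.read_camera(c)[a:a+120,b:b+140,::-1]
    cv2.imwrite(f"pics/{c}1.png",cv2.resize(im,None,fx=5,fy=5,interpolation=2))
```

```text
t 2.2 pos [ 584.9 -292.8  255.6] q [-0.16  0.19  0.29  0.   -1.67 -0.22] F [-0.  -0.4  0.2] w 1.002
shift [-1.1 -0.7 66.6] turn [-0.    -0.    -0.001]
```

View pics/side1.png

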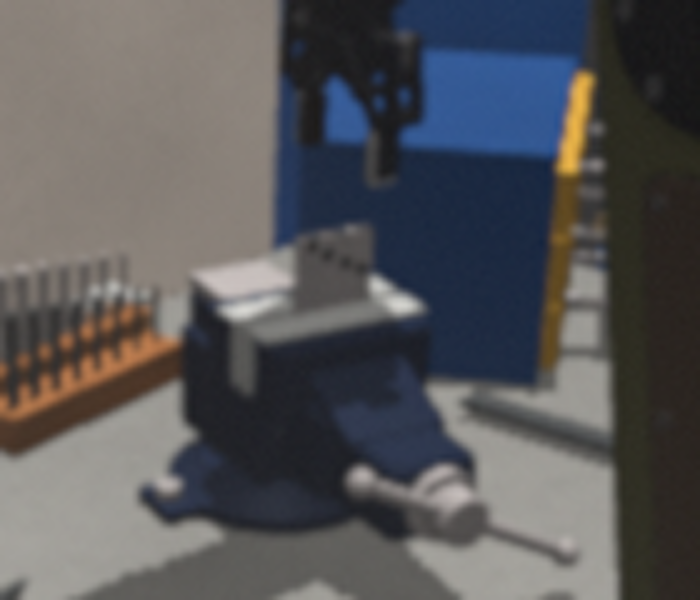

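View pics/top1.png

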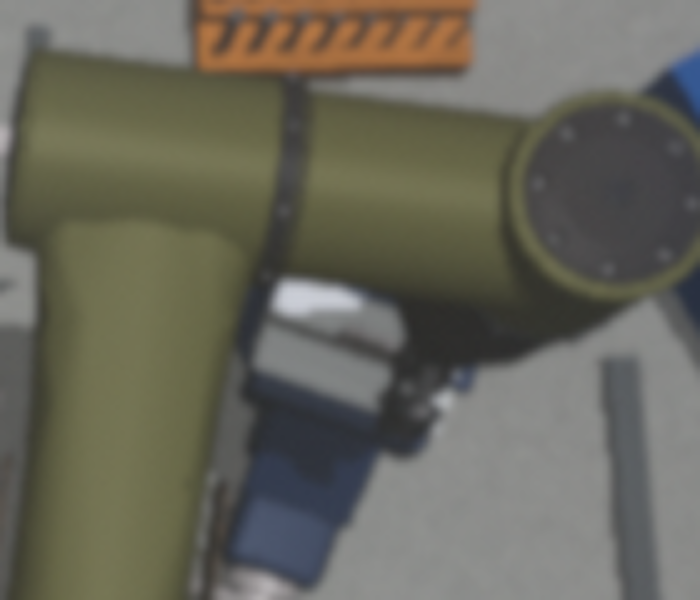

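Run:
```python
from h import *
d=np.array([.93,-.37,0])
for k in(-50,0,50):
  for z in (256,268): print(k,z,((proj("side",np.array([585,-293,z])+k*d)-[240,90])*5).round())
# plate model corners at estimate
v=np.array([.37,.93,0])
for k in(-30,30):
  for z in (165,220): print("pl",k,z,((proj("side",np.array([586,-292,z])+k*v-3*d)-[240,90])*5).round())
```

```text
-50 256 [[381. 201.]]
-50 268 [[381. 184.]]
0 256 [[341. 179.]]
0 268 [[342. 162.]]
50 256 [[304. 158.]]
50 268 [[304. 142.]]
pl -30 165 [[372. 296.]]
pl -30 220 [[376. 223.]]
pl 30 165 [[299. 311.]]
pl 30 220 [[302. 237.]]
```

Request:
{"fn": "drive_tool", "kwargs": {"series": [[-3, -0.7, 15, 0, 0, 0, 100], [-3, -0.7, 35, 0, 0, 0, 100], [-3, -0.7, 52, 0, 0, 0, 100], [-3, -0.7, 63, 0, 0, 0, 100], [-3, -0.7, 66.6, 0, 0, 0, 100], [-3, -0.7, 66.6, 0, 0, 0, 100], [-3, -0.7, 66.6, 0, 0, 0, 0], [-3, -0.7, 66.6, 0, 0, 0, 0], [-3, -0.7, 66.6, 0, 0, 0, 0], [-3, -0.7, 66.6, 0, 0, 0, 0], [-3, -0.7, 66.6, 0, 0, 0, 0], [-3, -0.7, 66.6, 0, 0, 0, 0], [-3, -0.7, 66.6, 0, 0, 0, 0], [-3, -0.7, 66.6, 0, 0, 0, 0], [-3, -0.7, 66.6, 0, 0, 0, 0], [-3, -0.7, 66.6, 0, 0, 0, 0], [-3, -0.7, 66.6, 0, 0, 0, 0], [-3, -0.7, 66.6, 0, 0, 0, 0]], "squeeze": 60}}

```text
time: 4.1
position: [586.6, -290.6, 189.5]
ee_rot: [-0.56, 0.828, -0.0, 0.0]
contact_force: [0.3, -0.8, 1.8]
width: 0.062
```

Run:
```python
from h import *
import cv2
rel([586,-292,330],toolR(-.38,0,-1))
im=optics.read_camera("side")[90:210,240:380,::-1]
cv2.imwrite("pics/side2.png",cv2.resize(im,None,fx=5,fy=5,interpolation=2))
```

```text
t 4.1 pos [ 586.6 -290.6  189.5] q [-0.15  0.18  0.16  0.   -1.55 -0.23] F [ 0.3 -0.8  1.8] w 0.062
shift [ 1.600e+00 -1.000e-01 -1.405e+02] turn [-0.001 -0.    -0.002]
```

View pics/side2.png

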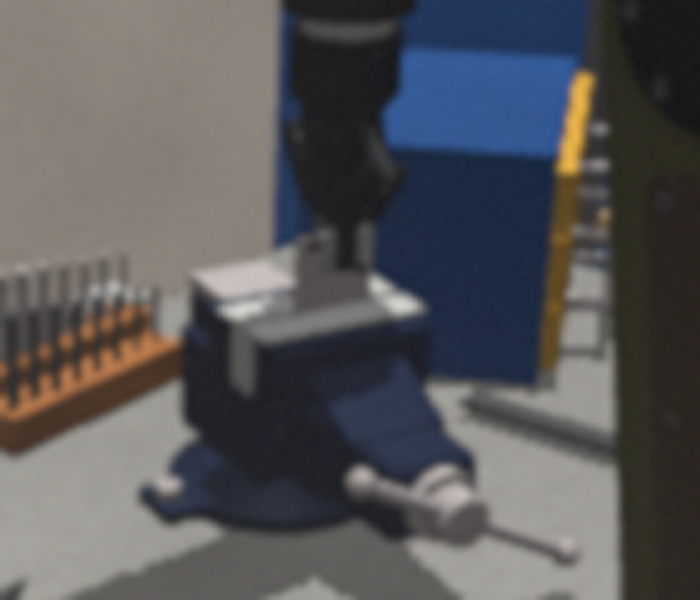

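Request:
{"fn": "drive_tool", "kwargs": {"series": [[0, 0, -8, 0, 0, 0, 0], [0, 0, -20, 0, 0, 0, 0], [0, 0, -35, 0, 0, 0, 0], [0, 0, -50, 0, 0, 0, 0], [0, 0, -65, 0, 0, 0, 0], [0, 0, -85, 0, 0, 0, 0], [0, 0, -105, 0, 0, 0, 0], [0, 0, -125, 0, 0, 0, 0], [0, 0, -140, 0, 0, 0, 0], [0, 0, -150, 0, 0, 0, 0], [0, 0, -150, 0, 0, 0, 0], [0, 0, -150, 0, 0, 0, 0]]}}

```text
time: 5.35
position: [586.5, -290.4, 339.1]
ee_rot: [-0.56, 0.828, -0.0, 0.0]
contact_force: [-0.2, -0.2, -2.5]
width: 0.059
```

Run:
```python
from h import *
import cv2
b=[618.4,279.9,-.373]
def box(s,depth,off=0): # along slope s, inward depth
    t=np.radians(25);return place(b,[[s*np.cos(t)+depth*np.sin(t),off,181+s*np.sin(t)-depth*np.cos(t)]])[0]
rel(box(-13,-150),toolR(-.373,0.436,-1))
print(box(-13,-150),box(-13,0),box(-13,55))
im=optics.read_camera("side")[30:270,140:440,::-1]
cv2.imwrite("pics/side3.png",cv2.resize(im,None,fx=2.5,fy=2.5,interpolation=2))
```

```text
t 5.35 pos [ 586.5 -290.4  339.1] q [-0.15  0.23  0.49 -0.   -1.83 -0.23] F [-0.2 -0.2 -2.5] w 0.059
shift [-540.5  257.9   27.7] turn [ 0.435 -0.002 -0.008]
[548.39440205 307.29448601 311.45213065] [607.42814914 284.19348829 175.5059626 ] [629.0738564  275.72312246 125.65903431]
```

View pics/side3.png

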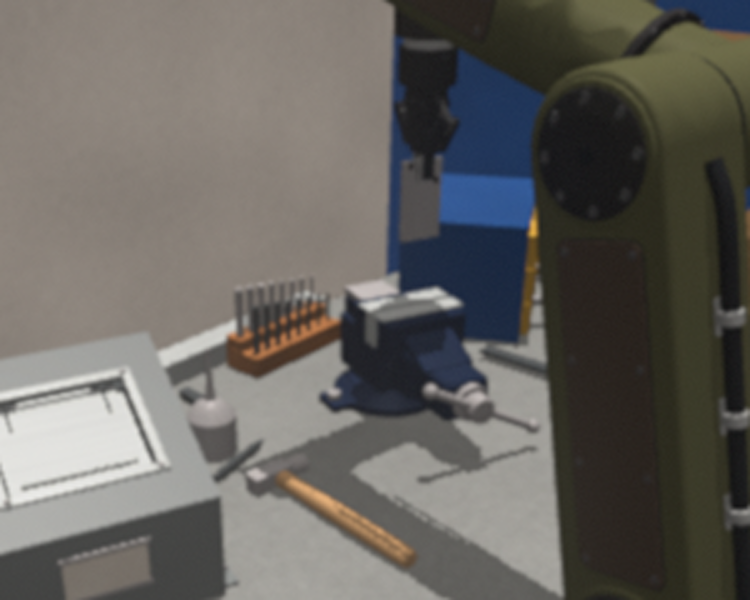

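Request:
{"fn": "drive_tool", "kwargs": {"series": [[-15, 7, 0, 0, 0, 0, 0], [-45, 21, 0, 0.02, 0, 0, 0], [-80, 38, 0, 0.05, 0, 0, 0], [-116, 55, 0, 0.08, 0, 0, 0], [-152, 72, 0, 0.11, 0, 0, 0], [-188, 90, 0, 0.14, 0, 0, 0], [-224, 107, 2, 0.17, 0, 0, 0], [-260, 124, 5, 0.2, 0, 0, 0], [-296, 141, 8, 0.23, 0, 0, 0], [-332, 158, 11, 0.26, 0, 0, 0], [-368, 176, 14, 0.29, 0, 0, 0], [-404, 193, 17, 0.32, 0, 0, 0], [-440, 210, 20, 0.35, 0, 0, 0], [-475, 227, 23, 0.38, 0, -0.005, 0], [-505, 241, 26, 0.41, 0, -0.008, 0], [-528, 252, 28, 0.43, -0.002, -0.008, 0], [-540, 258, 28, 0.435, -0.002, -0.008, 0], [-540, 258, 28, 0.435, -0.002, -0.008, 0], [-540, 258, 28, 0.435, -0.002, -0.008, 0], [-540, 258, 28, 0.435, -0.002, -0.008, 0]]}}

```text
time: 7.4
position: [548.1, 306.1, 311.1]
ee_rot: [-0.55, 0.807, -0.178, 0.122]
contact_force: [-0.4, -0.2, -3.3]
width: 0.059
```

```bash
cat >> h.py <<'E'
b=[618.4,279.9,-.373]
def box(s,depth,off=0):
    t=np.radians(25);return place(b,[[s*np.cos(t)+depth*np.sin(t),off,181+s*np.sin(t)-depth*np.cos(t)]])[0]
E
python3 - <<'E'
from h import *
import cv2
rel(box(-13,55),toolR(-.373,0.436,-1))
im=optics.read_camera("side")[40:300,60:380,::-1]
cv2.imwrite("pics/side4.png",cv2.resize(im,None,fx=2.3,fy=2.3,interpolation=2))
im=optics.read_camera("top")[80:240,70:270,::-1]
cv2.imwrite("pics/top4.png",cv2.resize(im,None,fx=3.7,fy=3.7,interpolation=2))
# predicted plate bottom (TCP+79 in tool z) outline
print(((proj("side",[box(-13,-71,30),box(-13,-71,-30),box(-13,0,0)])-[60,40])*2.3).round())
E
```

```text
t 7.4 pos [548.1 306.1 311.1] q [ 1.05 -0.09 -0.11  0.43 -1.49 -1.44] F [-0.4 -0.2 -3.3] w 0.059
shift [ -1.1  -0.5 204.6] turn [ 0.002  0.    -0.002]
[[225. 351.]
 [279. 340.]
 [251. 384.]]
```

View pics/side4.png

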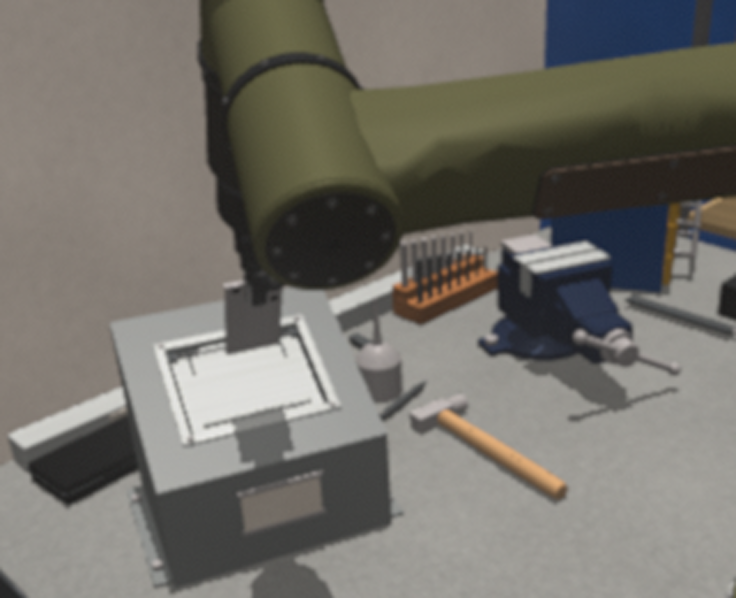

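View pics/top4.png

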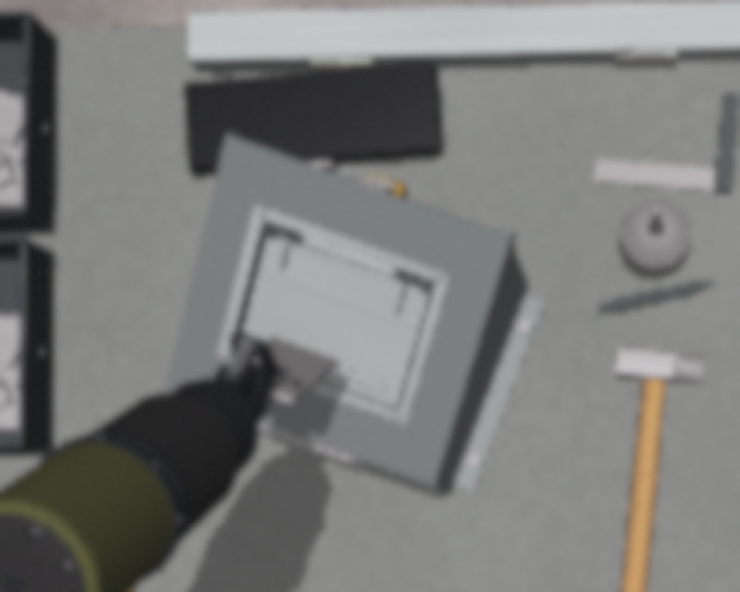

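Request:
{"fn": "drive_tool", "kwargs": {"series": [[-1, -0.5, 12, 0, 0, 0, 0], [-1, -0.5, 32, 0, 0, 0, 0], [-1, -0.5, 52, 0, 0, 0, 0], [-1, -0.5, 65, 0, 0, 0, 0], [-1, -0.5, 73, 0, 0, 0, 0], [-1, -0.5, 80, 0, 0, 0, 0], [-1, -0.5, 88, 0, 0, 0, 0], [-1, -0.5, 96, 0, 0, 0, 0], [-1, -0.5, 104, 0, 0, 0, 0], [-1, -0.5, 112, 0, 0, 0, 0], [-1, -0.5, 120, 0, 0, 0, 0], [-1, -0.5, 130, 0, 0, 0, 0], [-1, -0.5, 130, 0, 0, 0, 0], [-1, -0.5, 130, 0, 0, 0, 0]], "squeeze": 80}}

```text
time: 8.9
position: [599.3, 286.6, 191.5]
ee_rot: [-0.55, 0.807, -0.178, 0.12]
contact_force: [-4.9, 0.5, -1.5]
width: 0.057
```

Run:
```python
from h import *
import cv2
rel(box(-13,55),toolR(-.373,0.436,-1))
im=optics.read_camera("side")[90:290,70:320,::-1]
cv2.imwrite("pics/side5.png",cv2.resize(im,None,fx=3,fy=3,interpolation=2))
```

```text
t 8.9 pos [599.3 286.6 191.5] q [ 0.95 -0.02 -0.26  0.44 -1.25 -1.44] F [-4.9  0.5 -1.5] w 0.057
shift [-0.9 -1.2 73. ] turn [ 0.004 -0.002 -0.001]
```

View pics/side5.png

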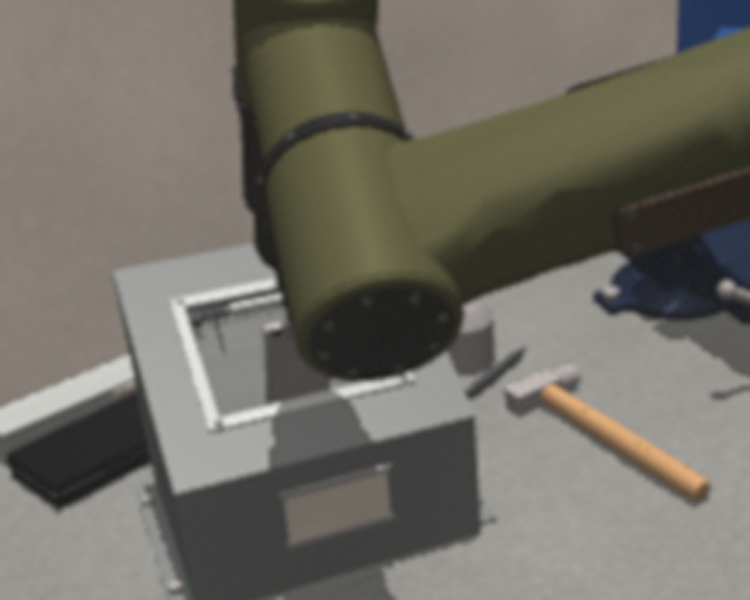

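Run:
```python
from h import *
zd=box(0,1)-box(0,0);T=np.array([548,306,311])
for t in (80,150,200,250,300): print(t,(T-t*zd).round(),proj("side",T-t*zd).round(),proj("top",T-t*zd).round())
for z in (350,400,450,500,550): print(z,ray("side",(205.6,142),z).round(),ray("side",(205.6,165),z).round(),ray("top",(82,231),z).round())
```

```text
80 [517. 318. 384.] [[171. 146.]] [[133. 190.]]
150 [489. 329. 447.] [[172. 123.]] [[123. 198.]]
200 [469. 337. 492.] [[172. 105.]] [[115. 204.]]
250 [450. 345. 538.] [[173.  85.]] [[106. 211.]]
300 [430. 352. 583.] [[173.  63.]] [[ 97. 219.]]
350 [545. 195. 350.] [438. 287. 350.] [408. 469. 350.]
400 [444. 277. 400.] [351. 358. 400.] [407. 451. 400.]
450 [344. 360. 450.] [264. 428. 450.] [406. 433. 450.]
500 [243. 442. 500.] [178. 499. 500.] [405. 415. 500.]
550 [142. 525. 550.] [ 91. 569. 550.] [404. 398. 550.]
```

Request:
{"fn": "drive_tool", "kwargs": {"series": [[-1, -1, 8, 0, 0, 0, 0], [-1, -1, 16, 0, 0, 0, 0], [-1, -1, 24, 0, 0, 0, 0], [-1, -1, 32, 0, 0, 0, 0], [-1, -1, 40, 0, 0, 0, 0], [-1, -1, 40, 0, 0, 0, 0], [-1, -1, 40, 0, 0, 0, 0]]}}

```text
time: 9.65
position: [615.6, 280.6, 154.5]
ee_rot: [-0.55, 0.807, -0.177, 0.119]
contact_force: [-3.2, 1.6, -4.4]
width: 0.056
```

Run:
```python
from h import *
import cv2
rel(box(-13,55),toolR(-.373,0.436,-1))
im=optics.read_camera("side")[90:290,70:320,::-1]
cv2.imwrite("pics/side6.png",cv2.resize(im,None,fx=3,fy=3,interpolation=2))
im=optics.read_camera("top")[80:280,50:270,::-1]
cv2.imwrite("pics/top6.png",cv2.resize(im,None,fx=3,fy=3,interpolation=2))
```

```text
t 9.65 pos [615.6 280.6 154.5] q [ 0.91  0.02 -0.29  0.45 -1.18 -1.45] F [-3.2  1.6 -4.4] w 0.056
shift [-0.5 -1.  32.2] turn [ 0.005 -0.003 -0.001]
```

View pics/side6.png

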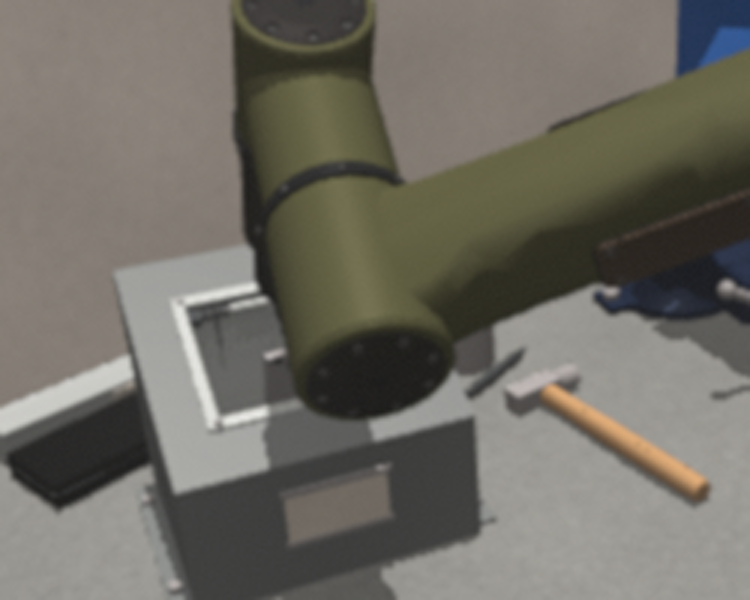

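View pics/top6.png

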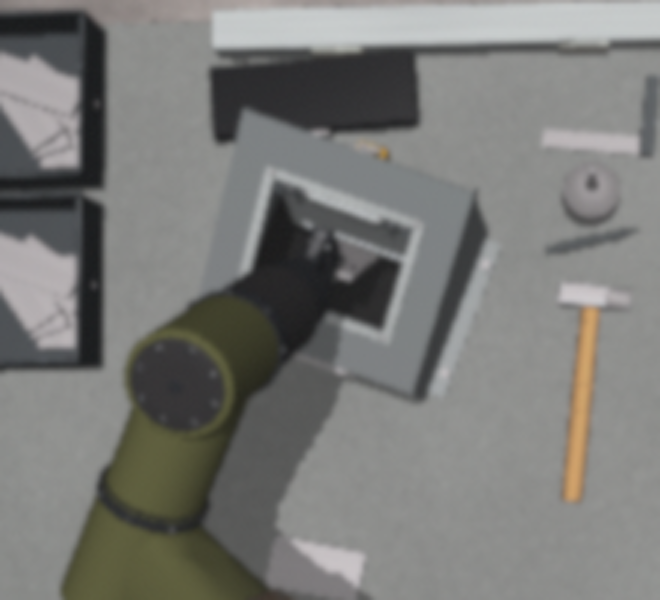

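Request:
{"fn": "drive_tool", "kwargs": {"series": [[0, -1, 8, 0, 0, 0, 0], [0, -1, 16, 0, 0, 0, 0], [0, -1, 24, 0, 0, 0, 0], [0, -1, 30, 0, 0, 0, 0], [0, -1, 30, 0, 0, 0, 0], [0, -1, 30, 0, 0, 0, 0]]}}

```text
time: 10.35
position: [627.4, 275.4, 126.4]
ee_rot: [-0.55, 0.808, -0.177, 0.118]
contact_force: [-4.7, 1.0, -7.4]
width: 0.052
```

Run:
```python
from h import *
import cv2
rel(box(-13,55),toolR(-.373,0.436,-1))
im=optics.read_camera("top")[110:220,90:230,::-1]
cv2.imwrite("pics/top7.png",cv2.resize(im,None,fx=5,fy=5,interpolation=2))
```

```text
t 10.35 pos [627.4 275.4 126.4] q [ 0.89  0.05 -0.31  0.46 -1.12 -1.45] F [-4.7  1.  -7.4] w 0.052
shift [-0.9 -1.   1.3] turn [ 0.007 -0.005 -0.001]
```

View pics/top7.png

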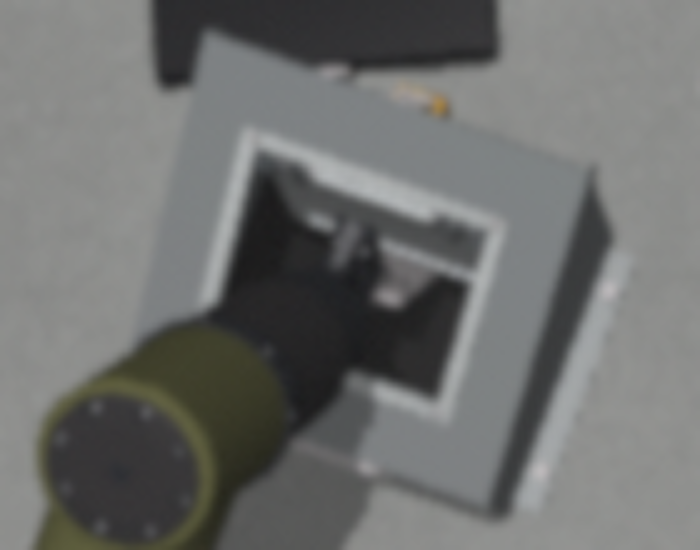

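Request:
{"fn": "drive_tool", "kwargs": {"series": [[0, 0, 0, 0, 0, 0, 20], [0, 0, 0, 0, 0, 0, 35], [0, 0, 0, 0, 0, 0, 50], [0, 0, 0, 0, 0, 0, 50], [0, 0, 0, 0, 0, 0, 50], [0, 0, 0, 0, 0, 0, 50], [0, 0, 0, 0, 0, 0, 50], [0, 0, 0, 0, 0, 0, 50], [0, 0, 0, 0, 0, 0, 50], [0, 0, 0, 0, 0, 0, 50]]}}

```text
time: 11.4
position: [630.3, 276.4, 133.2]
ee_rot: [-0.549, 0.807, -0.178, 0.123]
contact_force: [1.3, -1.4, 8.0]
width: 0.497
```

Run:
```python
from h import *
import cv2
rel(box(-13,55),toolR(-.373,0.436,-1))
im=optics.read_camera("top")[110:220,90:230,::-1]
cv2.imwrite("pics/top8.png",cv2.resize(im,None,fx=5,fy=5,interpolation=2))
im=optics.read_camera("side")[140:260,90:230,::-1]
cv2.imwrite("pics/side8.png",cv2.resize(im,None,fx=5,fy=5,interpolation=2))
```

```text
t 11.4 pos [630.3 276.4 133.2] q [ 0.89  0.05 -0.3   0.46 -1.12 -1.45] F [ 1.3 -1.4  8. ] w 0.497
shift [1.1 4.  6.4] turn [-0.001  0.002 -0.003]
```

View pics/top8.png

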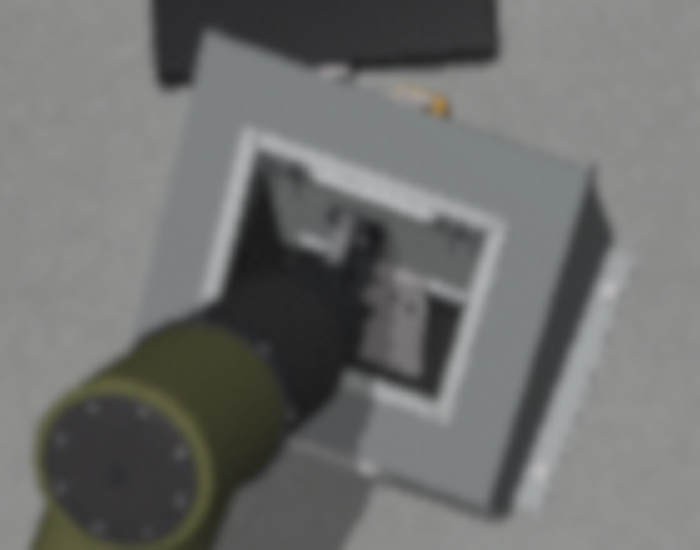

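View pics/side8.png

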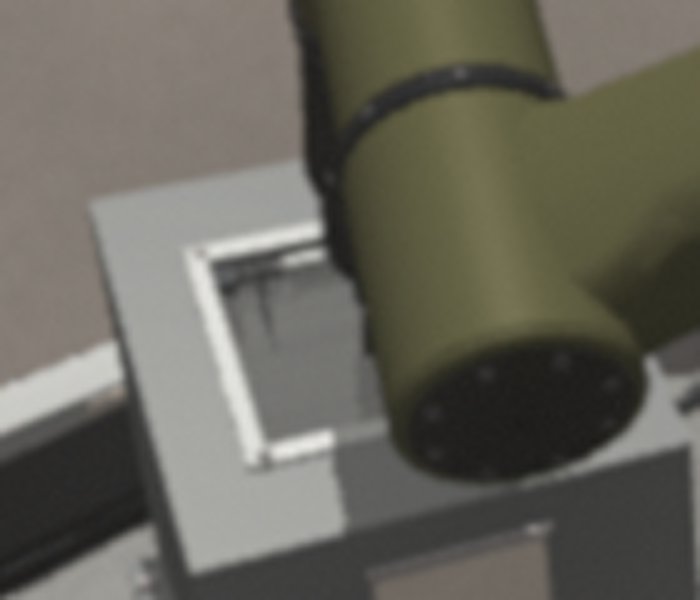

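Request:
{"fn": "drive_tool", "kwargs": {"series": [[0, 0, -6, 0, 0, 0, 50], [0, 0, -14, 0, 0, 0, 50], [0, 0, -22, 0, 0, 0, 50], [0, 0, -30, 0, 0, 0, 50], [0, 0, -38, 0, 0, 0, 50], [0, 0, -46, 0, 0, 0, 50], [0, 0, -54, 0, 0, 0, 50], [0, 0, -64, 0, 0, 0, 50], [0, 0, -80, 0, 0, 0, 50], [0, 0, -100, 0, 0, 0, 50], [0, 0, -120, 0, 0, 0, 50], [0, 0, -140, 0, 0, 0, 50], [0, 0, -160, 0, 0, 0, 50], [0, 0, -180, 0, 0, 0, 50], [0, 0, -200, 0, 0, 0, 50], [0, 0, -210, 0, 0, 0, 50], [0, 0, -210, 0, 0, 0, 50]]}}

```text
time: 13.2
position: [547.3, 308.9, 325.7]
ee_rot: [-0.549, 0.807, -0.178, 0.125]
contact_force: [0.1, 0.1, -0.8]
width: 0.497
```

Run:
```python
from h import *
import cv2
rel(box(-13,-250),toolR(-.373,0.436,-1))
im=optics.read_camera("top")[110:220,90:230,::-1]
cv2.imwrite("pics/top9.png",cv2.resize(im,None,fx=5,fy=5,interpolation=2))
im=optics.read_camera("side")[140:260,90:230,::-1]
cv2.imwrite("pics/side9.png",cv2.resize(im,None,fx=5,fy=5,interpolation=2))
```

```text
t 13.2 pos [547.3 308.9 325.7] q [ 1.05 -0.09 -0.08  0.43 -1.51 -1.44] F [ 0.1  0.1 -0.8] w 0.497
shift [  0.7   4.5 -86.4] turn [-0.002  0.005 -0.004]
```

View pics/top9.png

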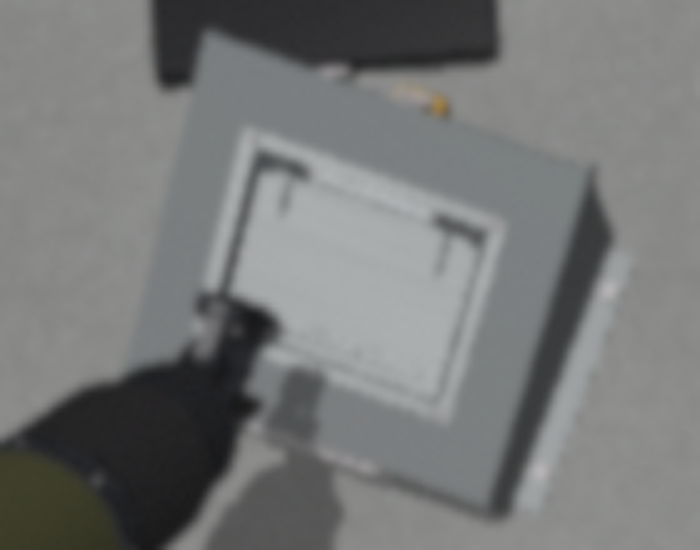

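View pics/side9.png

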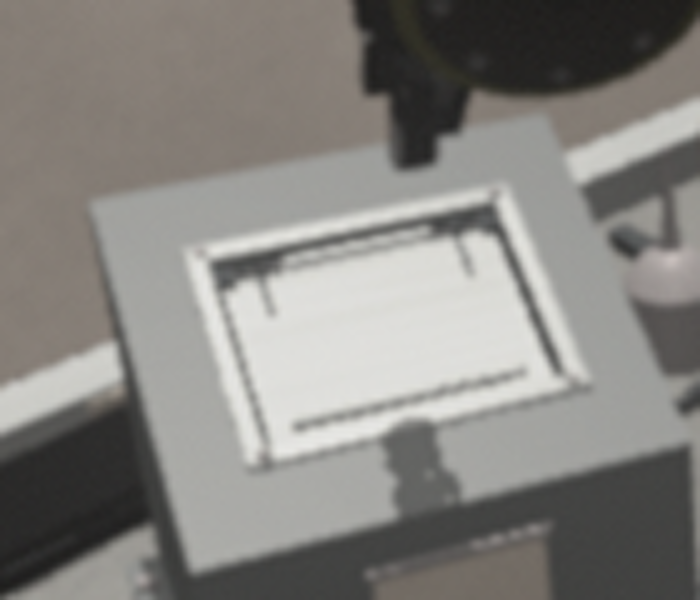

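Request:
{"fn": "drive_tool", "kwargs": {"series": [[0, 0, -30, 0, 0, 0, 50], [0, 0, -60, 0, 0, 0, 50], [0, 0, -80, 0, 0, 0, 50], [0, 0, -80, 0, 0, 0, 50], [0, 0, -80, 0, 0, 0, 50], [0, 0, -80, 0, 0, 0, 50], [0, 0, -80, 0, 0, 0, 50], [0, 0, -80, 0, 0, 0, 50]]}}

```text
time: 14.1
position: [516.0, 320.3, 394.5]
ee_rot: [-0.549, 0.807, -0.178, 0.122]
contact_force: [0.2, 0.2, -0.7]
width: 0.502
```

Run:
```python
from h import *
from plant import telemetry
import cv2
s=telemetry.state();print(s["time"],s["contact_force"].round(1),s["position"])
for c in("side","top"):
    a=cv2.imread(f"pics/{c}0.png");n=optics.read_camera(c)[:,:,::-1]
    d=cv2.absdiff(a,n);y,x=(140,90) if c=="side" else (110,90)
    cv2.imwrite(f"pics/{c}10.png",cv2.resize(np.hstack([n,np.clip(d.astype(int)*3,0,255).astype(np.uint8)]),(800,300)))
    print(c,d[y+40:y+90,x+20:x+80].mean())
```

```text
14.1 [ 0.2  0.2 -0.7] [515.96775002 320.31987168 394.45512974]
side 2.874888888888889
top 11.960222222222223
```

View pics/side10.png

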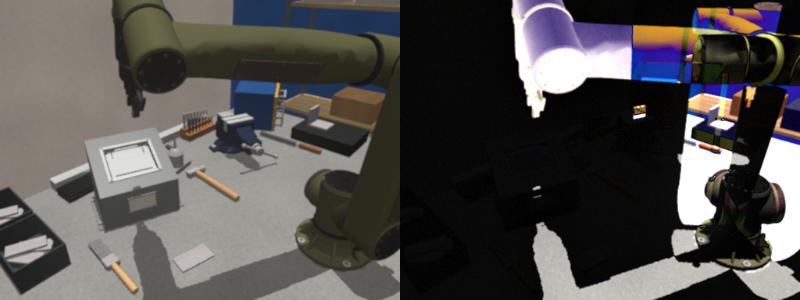

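View pics/top10.png

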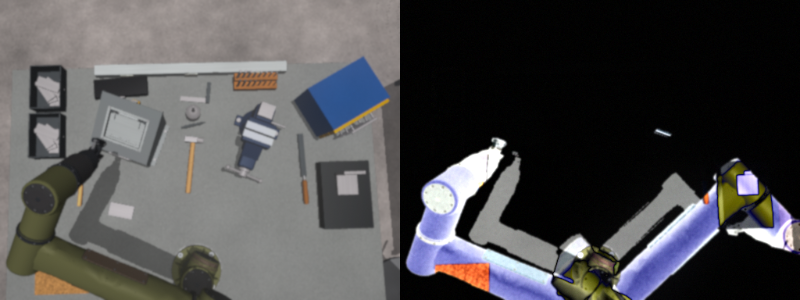

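Run:
```python
from h import *
import cv2
a=cv2.imread("pics/side0.png");n=optics.read_camera("side")[:,:,::-1]
f=lambda i:cv2.resize(i[165:285,100:240],None,fx=2.8,fy=2.8,interpolation=2)
cv2.imwrite("pics/cmp.png",np.hstack([f(a),f(np.ascontiguousarray(n))]))
```

```text
(no output)
```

View pics/cmp.png

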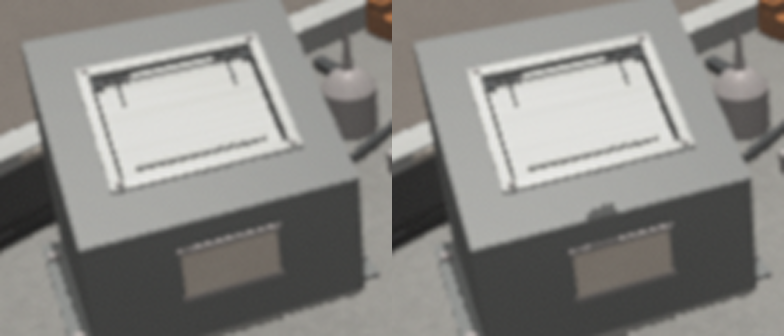

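The flap looks the same as it did shut at the start. The only new marks on the box are the gripper's shadow, and none of the visible bystanders has moved.

```bash
python3 -c "
from plant import close_job
print(close_job())"
```

```text
the job is handed in; nothing more can be done
None
```

I drew the plate up out of the vice and posted it endways through the flap, square to the sloping top. I held it until its middle was, by my estimate, about 75 mm past the opening. Then I let it go, withdrew, and handed the job in at about 14 s of the 48 s allowed.

**Plate:** it is gone from the vice. After release I saw it inside the box through the open mouth, leaning with its drilled end up. I could not see how it came to rest, because the flap then closed over it.

**Flap:** in the last pictures it looks the same as it did shut at the start. I judged that by comparing images, not from a flap angle reading.

**Bystanders:** the difference images show no shift in the hammer, square, punch, oiler or blank. The arm partly covered the brush in the top view and the file was only partly clear, but both looked unmoved where they showed.

**Arm:** it stood clear of the box with about 0.7 N on the tool. The highest force I read during the job was about 9 N, and no check failed or disagreed.

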